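# Put the glaze dipper and test tile to drain

## Robot

A 7-joint arm with a two-finger parallel gripper is mounted at the origin on the work surface. World frame = base frame: x ahead of the robot, y to its left, z up, the work surface at z = 0. Lengths are in m, angles in rad, forces in N, time in s.
With the tool pointing down it reaches from about 0.4 to 0.875 m from the base axis. Payload 4.4 kg.
Tool frame: the origin (TCP) lies at the very end of the fingers, on their centre line; the grasp point (between the pads) lies 19 mm behind it; z points along the fingers, y is the line along which they close (so a half turn about z gives the same grasp; the last joint's range is limited). The gripper opens to 85 mm and grips with 20 to 120 N. Pads are 22 mm wide; open, the fingers measure 114 mm over their backs; the gripper's body (76 mm by 85 mm) begins 54 mm behind the grasp point. The pads swing forward as they close: fully open they stand 13 mm farther back than shut.
Start: joints at [1.238, 0.628, 0.038, 1.517, -0.027, 0.996, -0.02], TCP at [0.171, -0.627, 0.231] pointing down, gripper open.
Joint ranges: [-3.06, 3.06], [-0.37, 2.12], [-1.25, 1.32], [0.18, 2.47], [-1.1, 4.24], [0.23, 1.98], [-2.94, 2.94]. Speed limits (rad/s): [2.57, 2.57, 3.14, 3.14, 3.14, 3.14, 3.14].

## Interface

Orientations are given as a rotation vector (axis times angle).
In Python, from workcell import arm gives the robot as it stands. The module is installed in compiled form; this text tells all that it offers.
- The arm moves only by the tool arm_command, never from a script. Its argument "plan" is a list of rows, each an object of numbers: "tx", "ty", "tz": the shift along the tool's x, y, z in cm; "turn": the turn about the tool's z in degrees. A call has 1 to 20 rows; each row shifts and turns the commanded pose from where the row before left it, along the tool's axes as they then stand; what a row does not reach is not made up. A row lasts 1/8 s, in which the tool goes at most 62.5 mm and 10.7 degrees, less where a joint would pass 70% of its speed; a pose out of reach is approached as far as the arm can. A call with a gripper value outside its range is refused whole. "claw" is the finger opening in cm, from 0 to 8.54, set as the call begins (left out, the last holds). The fingers move at their own pace and stop on an object; "squeeze" is the grip in N (left out, the last holds). Time passes only in rows, so rows that do not move let the fingers close. It gives the time, the measured TCP pose, the force, the opening and the grip force at its end, in the units of the state.
- arm.get_obs(): the state, without advancing time (a new reading comes with each control period).
- arm.read_camera(name): name is "side" or "top" or "wrist"; returns (picture, depth): 480x640x3 uint8, blue, green, red; 480x640 float32, m along the optical axis (not along the pixel's ray), 0 where there is no reading.
- arm.get_calibration(name): a dict with "intrinsics" (3x3 intrinsics, pixels), "distortion" ([k1, k2, p1, p2, k3] as OpenCV has them; the pictures are not rectified), "rvec" (rotation vector, rad) and "tvec" (3), from world to camera coordinates, as OpenCV has them; the wrist camera has in their place "mount" (4x4, takes a point from camera to tool coordinates, whose origin is the TCP and whose axes are the flange's). Camera axes: x right, y down, z forward; pixel columns grow to the right and rows downward; lengths in m; the calibration is good to about 2 mm. A picture is of the moment at which its call begins: read the wrist's pose just before it. get_calibration takes no time and is no camera call.
- arm.finish_job(): hands the job in; it is judged then, once.
The state is a dict: "clock": time; "q": joint angles; "qvel": joint speeds; "joint_efforts": joint torques, N m; "ee_pos": TCP position; "tool_rot": TCP orientation; "ft_force": force on the tool from outside, world axes, zero at the start; "wrist_torque": the same for the moment, N m; "width": opening from 0.0 (shut) to 1.0 (fully open); "grasp_force": force on a finger pad.
Only numpy, scipy, OpenCV 4.12 (cv2) and the standard library are available. Lean on these libraries where they do the work, as an engineer would, in place of code of your own. Each camera call takes 0.05 s, during which the arm holds its last target. There are 200 camera calls.

## Task

Clear up after glazing. Hang the dipper by its hook over the rail above the drip tray: the cup makes it hang crooked, so let the rail take its weight before you let go, and ease it to the slant at which it hangs by itself as you release it, so that it does not swing. Also push the tile, without lifting it, off the level head of the draining board and down the slope until its edge lies flush against the cleat; leave everything else where it stands.

Things in the scene. Friction and masses are not known exactly. Their poses are not given: they have to be found in the camera images.
- dipper_grip (a point): centre of the dipper's upright wooden grip, 14 mm (x) by 16 mm (y) by 66 mm (z), 155 mm above the cup's underside. Axes: z up along the handle, x from the cup towards the hook's open side, y across the handle (grasp across y, from above). The cup's axis lies 40 mm to -x. The hook above is 14 mm wide and ends 53 mm above this point; clear for fingers on both y sides
- dipper_seat (a point): point under the dipper's hook where the bar belongs: from the grip's centre +33 mm x, +49 mm z, same axes. The handle strap (4 mm thick) rises in line with the grip to a level bridge that runs out to +x, underside at +49 mm z; at x = +38 to +42 mm a lip comes down from it to +25 mm z. The 10 mm bar goes up between handle and lip against the bridge, beside the lip
- bar: round steel rail, 10 mm thick, fixed level between two posts over a drip tray; origin on its axis, half-way along; it runs along its y, 130 mm to either side (posts at 120 mm). Its axis is 240 mm above the table; x is level and points away from the robot's side
- tile_center (a point): centre of the square glazed ceramic tile, 75 x 75 x 14 mm, 0.17 kg, lying flat on the level head of the draining board; x and y along its sides, z up
- board: wooden draining board, fixed, 170 mm wide (y). Origin on the table below the knee: the level head is 75 mm above the table and reaches from x = -130 mm (towards the robot) to the knee at x = 0; from there the face slopes down towards +x by 15 degrees for 140 mm to the cleat. The tile does not slide down by itself
- slope: sloped face of the draining board; origin on the face at the foot of the cleat's upper side, middle of the width; x points down the slope (the cleat occupies x = 0 to 14 mm and stands 16 mm above the face), y across, z square out of the face; the knee is at x = -140 mm
- glaze_cup: small white ceramic cup, 46 mm wide, 45 mm high, open, between the rail and the board; not part of the job, leave alone
- bowl: white ceramic bowl, 120 mm wide, at the far side; not part of the job, leave alone
- oxide_jar: jar with white cap, 60 mm wide, 85 mm high; not part of the job, leave alone
- water_bottle: clear bottle with a cap, 64 mm wide, 190 mm high; not part of the job, leave alone
- brush: brush lying down, 170 mm long; not part of the job, leave alone
- pestle: white ceramic pestle standing on end, 40 mm wide, 105 mm high; not part of the job, leave alone
- dipper: glaze dipper, 0.2 to 0.3 kg: steel cup, 72 mm wide, 60 mm high, standing on its flat base, an upright handle on one side of its rim, hook at the top. Origin at the middle of the underside, axes as the grip's. It is off-centre: hung freely, it rests turned 23 degrees about its y, the cup swung in under the bar and the handle's top leaning to its -x, away from the bar
- tile: the whole tile; origin at the middle of its underside
Things that resemble listed ones, but are neither listed nor needed, are in the scene too. What is shaped like the dipper but blue or purple is not meant.

How it is judged:
On the way:
1. the rail carries the dipper's weight while the fingers still hold it (contact force between dipper and bar above 0.8 N and contact force between dipper and the fingers above 0.2 N and z of dipper_seat in the frame of bar between -0.01 and 0.02 m and x of dipper_seat in the frame of bar between -0.02 and 0.04 m), for 0.1 s.
At the end, for the whole second after the job is handed in: The dipper hangs still by its hook on the bar between the posts, bar within 20 mm of its seat in the hook. The tile lies flat on the slope, lower edge within 5 mm and 0.07 rad of the cleat, centre within 60 mm of the middle line, at rest (x of dipper_seat in the frame of bar between -0.02 and 0.02 m and z of dipper_seat in the frame of bar between -0.01 and 0.02 m and y of dipper_seat in the frame of bar between -0.115 and 0.115 m and contact force between dipper and bar above 1 N and height (world z) of dipper above 0.02 m and angular speed of dipper below 0.6 rad/s and linear speed of dipper below 0.1 m/s and x of tile_center in the frame of slope between -0.0425 and -0.03 m and z of tile_center in the frame of slope between 0.003 and 0.011 m and y of tile_center in the frame of slope between -0.06 and 0.06 m and angle between the x axis of tile_center and the x axis of slope, either way round below 0.07 rad and angle between the z axis of tile_center and the z axis of slope, either way round below 0.07 rad and linear speed of tile below 0.02 m/s); the robot touches nothing.
It fails at once if the dipper, let go, falls or swings hard (faster than 2.2 rad/s or 0.6 m/s) (contact force between dipper and the fingers below 0.02 N and (angular speed of dipper above 2.2 rad/s or linear speed of dipper above 0.6 m/s)).
It fails at once if the tile is lifted (by more than 20 mm) (height (world z) of tile_center above 0.102 m).
It fails at once if the dipper is tipped over (more than 60 degrees) (angle between dipper's own z axis and vertical above 1.05 rad).
It fails at once if a bystander is moved by more than 40 mm or knocked over (distance of any of glaze_cup, bowl, oxide_jar, water_bottle, brush, pestle from where it was at the start of the episode above 0.04 m or angle between any of glaze_cup, bowl, oxide_jar, water_bottle, pestle's own z axis and vertical above 0.5 rad).
It also fails if it takes over 72 s, if anything falls off the work surface, if the arm or the gripper's body presses on something with over 40 N, if the wrist force passes 120 N, or if a joint passes its speed limit or range.

## Working session

There is one attempt and no reset: what is moved stays moved. The work goes in short steps, Python scripts to look and compute and a tool call to move; the robot and the scene stay as the last step left them, time stands still between calls to the robot, and variables do not carry over. Pictures are saved under pics/ and viewed, at most 10 in all, crops included, and the job is handed in when it is done.

Besides the shell and the picture viewer there is one more tool, called after "Call:" as name([rows], argument=value, ...), one row to a line, values as JSON. arm_command: Moves the arm, as the interface text tells. Its arguments: {"type":"object","properties":{"plan":{"type":"array"},"claw":{"type":"number"},"squeeze":{"type":"number"}},"required":["plan"]}

```bash
mkdir -p pics; cat > h.py <<'E'
import numpy as np, cv2
from workcell import arm
def snap(n):
    o=arm.get_obs(); im,d=arm.read_camera(n); np.savez(f'{n}.npz',im=im,d=d,p=o['ee_pos'],r=o['tool_rot']); return im,d
def load(n):
    z=np.load(f'{n}.npz'); return z['im'],z['d'],z['p'],z['r']
def cam2w(n,p=None,r=None):
    c=arm.get_calibration(n)
    if 'mount' in c:
        T=np.eye(4);T[:3,:3]=cv2.Rodrigues(np.array(r,float))[0];T[:3,3]=p
        M=T@np.array(c['mount'])
    else:
        R=cv2.Rodrigues(np.array(c['rvec'],float))[0];M=np.eye(4);M[:3,:3]=R.T;M[:3,3]=-R.T@np.array(c['tvec']).ravel()
    return np.array(c['intrinsics']),np.array(c['distortion']),M
def rays(n,uv,p=None,r=None):
    K,D,M=cam2w(n,p,r)
    x=cv2.undistortPoints(np.array(uv,float).reshape(-1,1,2),K,D)[:,0]
    return M[:3,3],np.c_[x,np.ones(len(x))]@M[:3,:3].T
def onplane(n,uv,z,p=None,r=None):
    o,d=rays(n,uv,p,r); return o+d*((z-o[2])/d[:,2])[:,None]
def pts(n):  # world point per pixel
    im,d,p,r=load(n); v,u=np.mgrid[:480,:640]
    o,ry=rays(n,np.c_[u.ravel(),v.ravel()],p,r)
    P=(o+ry*d.ravel()[:,None]).reshape(480,640,3);P[d==0]=np.nan; return im,P
E
python3 - <<'E'
from h import *
print(arm.get_obs())
for n in('side','top'):
    im,d=snap(n);cv2.imwrite(f'pics/{n}0.png',im);print(n,cam2w(n)[2].round(3).tolist())
E
```

```text
{'clock': 0.0, 'q': array([ 1.23820194,  0.62937458,  0.03845697,  1.51837062, -0.02704377,
        0.99627119, -0.01999908]), 'qvel': array([ 4.18204458e-04, -4.92789390e-04,  2.75354239e-05, -3.58657120e-05,
       -5.87101414e-04, -1.81304144e-04,  2.52154525e-04]), 'joint_efforts': array([ 7.64836932e-04, -5.63386703e+01,  1.22589592e+00, -1.93442667e+01,
        1.07607615e-02,  1.05659687e-02, -2.10756340e-06]), 'ee_pos': array([ 0.17123454, -0.6263965 ,  0.23037006]), 'tool_rot': array([-3.11181723e+00, -4.17531973e-01,  3.95816421e-04]), 'ft_force': array([-0.68670804, -0.4727138 , -0.31707642]), 'wrist_torque': array([0.02969694, 0.00927509, 0.00024619]), 'grasp_force': 0.0, 'width': 1.0022578030419258}
side [[-0.862, -0.352, 0.364, -0.01], [-0.507, 0.61, -0.61, 0.954], [-0.007, -0.71, -0.704, 1.219], [0.0, 0.0, 0.0, 1.0]]
top [[-0.03, -0.997, 0.072, 0.466], [-1.0, 0.03, 0.003, 0.008], [-0.005, -0.072, -0.997, 1.306], [0.0, 0.0, 0.0, 1.0]]
```

View pics/top0.png

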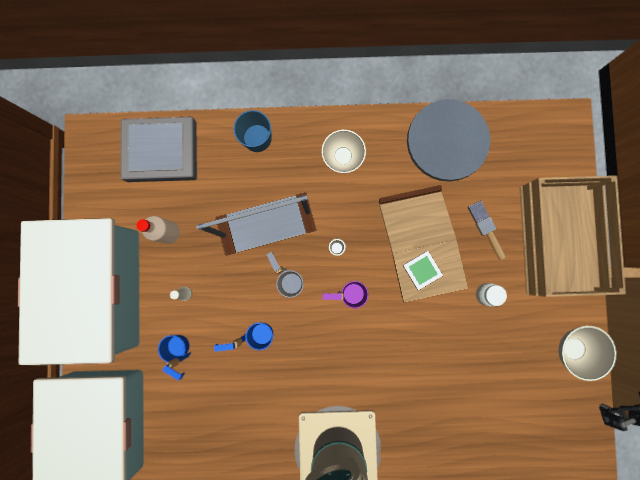

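View pics/side0.png

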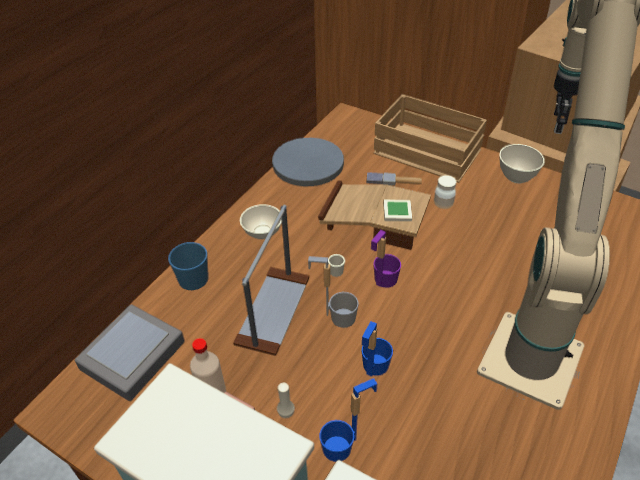

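The top view shows the steel dipper with its cup at (290,284) and hook at (273,262). The rail runs from (198,227) to (308,197). The tile is at (423,270), turned on the board head, and the cleat is near (410,193).

```bash
python3 - <<'E'
from h import *
im,P=pts('top'); hsv=cv2.cvtColor(im,cv2.COLOR_BGR2HSV)
v,u=np.mgrid[:480,:640]
def box(a,b,c,d): return (u>=a)&(u<c)&(v>=b)&(v<d)
# tile green
m=((hsv[...,0]>45)&(hsv[...,0]<80)&(hsv[...,1]>80)&box(390,240,460,300))
c,s,a=r=cv2.minAreaRect(np.argwhere(m)[:,::-1].astype(np.float32));B=onplane('top',cv2.boxPoints(r),.089)
print('tile',onplane('top',[c],.089),B.round(4).tolist(),np.nanmedian(P[m][:,2]))
# tile full: z 0.083+
w=box(395,240,455,300)&((hsv[...,1]<60)&(hsv[...,2]>150)|m)
r=cv2.minAreaRect(np.argwhere(w)[:,::-1].astype(np.float32));B=onplane('top',cv2.boxPoints(r),.089)
print('tile full',onplane('top',[r[0]],.089),B.round(4).tolist())
# board surfaces
b=box(370,180,475,310)&(P[...,2]>.02)
Q=P[b];print('board z',np.percentile(Q[:,2],[1,50,99]))
r=cv2.minAreaRect(Q[:,:2].astype(np.float32));print('board rect',r,cv2.boxPoints(r).round(3).tolist())
# bar: points with z>.21
b=box(180,180,330,260)&(P[...,2]>.215)
Q=P[b];print('bar n',len(Q),np.percentile(Q[:,2],[1,50,99]));r=cv2.minAreaRect(Q[:,:2].astype(np.float32));print(r,cv2.boxPoints(r).round(3).tolist())
# dipper
b=box(255,245,310,305)&(P[...,2]>.015);Q=P[b]
for lo,hi in((.03,.08),(.08,.12),(.12,.19),(.19,.23)):
    q=Q[(Q[:,2]>lo)&(Q[:,2]<hi)]
    if len(q)>3:r=cv2.minAreaRect(q[:,:2].astype(np.float32));print(lo,len(q),q.mean(0).round(4),r,np.percentile(q[:,2],[5,95]))
for nm,bx in dict(cup=(325,235,350,260),purple=(318,280,372,310),jar=(470,280,510,310)).items():
    q=P[box(*bx)&(P[...,2]>.02)];print(nm,np.median(q,0).round(3),q.min(0).round(3),q.max(0).round(3))
E
```

```text
tile [[ 0.47407916 -0.23288278  0.089     ]] [[0.4842, -0.1971, 0.089], [0.51, -0.2435, 0.089], [0.464, -0.2686, 0.089], [0.4383, -0.2223, 0.089]] 0.08779525001556143
tile full [[ 0.47456113 -0.23238433  0.089     ]] [[0.4899, -0.182, 0.089], [0.5255, -0.2472, 0.089], [0.4593, -0.2827, 0.089], [0.4239, -0.2177, 0.089]]
board z [0.0363284  0.06987201 0.0907787 ]
board rect ((0.5607089400291443, -0.2807977497577667), (0.2943840026855469, 0.25613948702812195), 10.58999252319336) [[0.3919999897480011, -0.18199999630451202], [0.4399999976158142, -0.4339999854564667], [0.7289999723434448, -0.3799999952316284], [0.6819999814033508, -0.12800000607967377]]
bar n 532 [0.22219459 0.24215725 0.24704759]
((0.6154785752296448, 0.17890825867652893), (0.013496131636202335, 0.25944480299949646), 13.823736190795898) [[0.578000009059906, 0.30300000309944153], [0.6399999856948853, 0.050999999046325684], [0.652999997138977, 0.054999999701976776], [0.5910000205039978, 0.3059999942779541]]
0.03 197 [0.4494 0.1188 0.051 ] ((0.44880980253219604, 0.11212210357189178), (0.06901221722364426, 0.06995709240436554), 62.28423309326172) [0.03397461 0.06236147]
0.12 33 [0.4856 0.1249 0.17  ] ((0.5022923350334167, 0.12934139370918274), (0.04693317413330078, 0.01338429655879736), 8.557730674743652) [0.13476105 0.18797123]
0.19 121 [0.5033 0.1366 0.2058] ((0.503796398639679, 0.13698072731494904), (0.04350776970386505, 0.013744279742240906), 25.26500701904297) [0.20117437 0.20962424]
cup [ 0.547 -0.016  0.042] [ 0.521 -0.037  0.02 ] [0.564 0.006 0.049]
purple [ 0.418 -0.036  0.059] [ 0.383 -0.091  0.02 ] [0.451 0.023 0.212]
jar [ 0.405 -0.409  0.081] [ 0.374 -0.447  0.02 ] [ 0.432 -0.388  0.09 ]
```

```bash
cat >> h.py <<'E'
def go(x,y,z,yaw):  # tool y axis direction at yaw deg, mod 180
    o=arm.get_obs();R=cv2.Rodrigues(np.array(o['tool_rot']))[0]
    d=R.T@(np.array([x,y,z])-o['ee_pos']);cy=np.degrees(np.arctan2(R[1,1],R[0,1]))
    t=-(((yaw-cy)+90)%180-90)
    print('pos',o['ee_pos'].round(4),'tooly yaw',cy.round(1),'tz',R[:,2].round(3),'-> cm',(d*100).round(2),'turn',round(t,1),'q7',o['q'][6].round(2),'w',o['width'])
E
python3 - <<'E'
from h import *
im,P=pts('top');v,u=np.mgrid[:480,:640]
hsv=cv2.cvtColor(im,cv2.COLOR_BGR2HSV)
def box(a,b,c,d): return (u>=a)&(u<c)&(v>=b)&(v<d)
wood=(hsv[...,1]>40)&box(370,180,475,310)
for nm,b in dict(slope=box(395,205,440,235),).items():
    Q=P[b];Q=Q[~np.isnan(Q[:,0])];A=np.c_[Q[:,:2],np.ones(len(Q))];k=np.linalg.lstsq(A,Q[:,2],rcond=None)[0];print(nm,k,'slope deg',np.degrees(np.arctan(np.hypot(*k[:2]))),'yaw',np.degrees(np.arctan2(-k[1],-k[0])))
hd=box(402,285,455,297);print('head z',np.nanmedian(P[hd][:,2]),'knee solve: center line')
# board edges: row by row z>.03 extents
for r in range(190,306,8):
    c=np.where((P[r,:,2]>.03)&(u[r]>370)&(u[r]<472))[0]
    if len(c):print(r,c[0],c[-1],P[r,c[0]+2].round(3),P[r,c[-1]-2].round(3))
# cleat: dark color
dk=box(370,180,450,212)&(hsv[...,2]<110)&(P[...,2]>.02)
r=cv2.minAreaRect(P[dk][:,:2].astype(np.float32));print('cleat',r,np.nanmedian(P[dk],0),cv2.boxPoints(r).round(3).tolist())
go(0.4,-0.25,.25,0)
cv2.imwrite('pics/b.png',cv2.resize(im[175:315,365:525],None,fx=4,fy=4,interpolation=cv2.INTER_CUBIC))
E
```

```text
slope [-0.26877698 -0.04937528  0.20611827] slope deg 15.28430073143613 yaw 10.409377520925949
head z 0.07336395256228978 knee solve: center line
190 415 441 [ 0.689 -0.235  0.047] [ 0.687 -0.294  0.047]
198 379 443 [ 0.67  -0.138  0.049] [ 0.666 -0.3    0.04 ]
206 380 445 [ 0.649 -0.14   0.041] [ 0.643 -0.302  0.05 ]
214 382 448 [ 0.627 -0.144  0.045] [ 0.621 -0.309  0.051]
222 384 450 [ 0.604 -0.148  0.052] [ 0.599 -0.311  0.059]
230 386 453 [ 0.582 -0.152  0.059] [ 0.577 -0.316  0.066]
238 388 455 [ 0.56  -0.155  0.067] [ 0.555 -0.319  0.071]
246 390 457 [ 0.539 -0.159  0.07 ] [ 0.534 -0.323  0.073]
254 392 459 [ 0.518 -0.163  0.075] [ 0.513 -0.327  0.073]
262 394 461 [ 0.497 -0.167  0.075] [ 0.492 -0.331  0.074]
270 396 463 [ 0.476 -0.172  0.073] [ 0.471 -0.336  0.071]
278 398 465 [ 0.455 -0.176  0.071] [ 0.45  -0.34   0.073]
286 400 467 [ 0.434 -0.18   0.074] [ 0.429 -0.344  0.072]
294 401 440 [ 0.414 -0.182  0.071] [ 0.411 -0.272  0.074]
cleat ((0.6804292798042297, -0.2277928590774536), (0.028188476338982582, 0.19512072205543518), 15.11257266998291) [ 0.67748989 -0.21812444  0.05046967] [[0.640999972820282, -0.13699999451637268], [0.6919999718666077, -0.32600000500679016], [0.718999981880188, -0.3179999887943268], [0.6690000295639038, -0.12999999523162842]]
pos [ 0.1712 -0.6264  0.2305] tooly yaw -74.7 tz [-0.     0.002 -1.   ] -> cm [ 31.99 -30.28  -1.9 ] turn -74.7 q7 -0.02 w 0.9997452167499422
```

View pics/b.png

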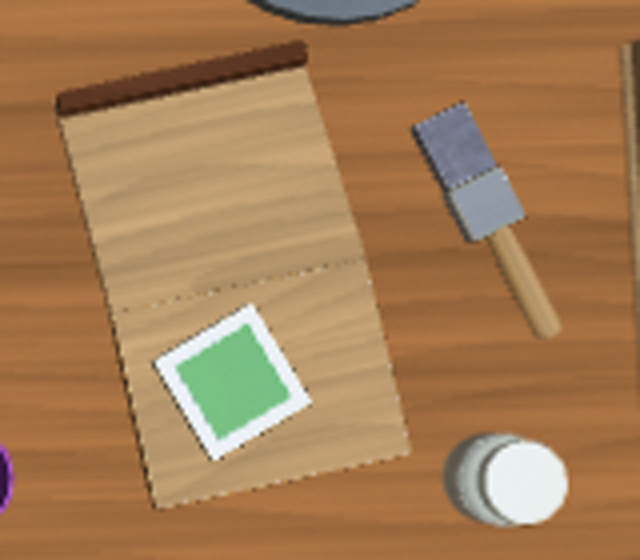

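The crop shows the board with its cleat foot from about (381,204) to (442,192), and the knee from (395.5,252.5) to (456,239.5). The near edge runs from (404.5,302) to (467.5,288). The tile is yawed against the board.

```bash
python3 - <<'E'
from h import *
for n,a,b,z in(('cleat',(381,204),(441.5,192),.0388),('knee',(395.5,252.5),(456.3,239.5),.075),('near',(404.5,302),(467.5,288),.075)):
    p=onplane('top',[a,b],z);d=p[0]-p[1];print(n,p.round(4).tolist(),'mid',p.mean(0).round(4),'len',np.linalg.norm(d).round(4),'yaw',np.degrees(np.arctan2(-d[0],d[1])).round(2))
E
```

```text
cleat [[0.6551, -0.1382, 0.0388], [0.6828, -0.3028, 0.0388]] mid [ 0.6689 -0.2205  0.0388] len 0.1669 yaw 9.56
knee [[0.5215, -0.1668, 0.075], [0.5506, -0.3265, 0.075]] mid [ 0.5361 -0.2467  0.075 ] len 0.1623 yaw 10.31
near [[0.3931, -0.1849, 0.075], [0.4241, -0.3493, 0.075]] mid [ 0.4086 -0.2671  0.075 ] len 0.1673 yaw 10.67
```

```bash
python3 -c "
from h import *
go(.4086,-.2445,.23,-79.7)"
```

```text
pos [ 0.1712 -0.6264  0.2305] tooly yaw -74.7 tz [-0.     0.002 -1.   ] -> cm [ 32.97 -30.58   0.1 ] turn 5.0 q7 -0.02 w 0.9997452167499422
```

Call:
arm_command([
  {"tx": 3.3, "ty": -3.06},
  {"tx": 3.3, "ty": -3.06},
  {"tx": 3.3, "ty": -3.06},
  {"tx": 3.3, "ty": -3.06},
  {"tx": 3.3, "ty": -3.06},
  {"tx": 3.3, "ty": -3.06},
  {"tx": 3.3, "ty": -3.06},
  {"tx": 3.3, "ty": -3.06},
  {"tx": 3.3, "ty": -3.06},
  {"tx": 3.3, "ty": -3.06},
  {"turn": 5},
  {"tz": 4},
  {"tz": 4},
  {"tz": 2},
  {},
  {},
], claw=4.0)

```text
validation failed for argument at $.pl...
```

```bash
python3 -c "
from h import *
go(.4086,-.2445,.085,-79.7);print(arm.get_obs()['ft_force'])
im,d=snap('wrist');cv2.imwrite('pics/w1.png',im)"
```

```text
pos [ 0.1712 -0.6264  0.2305] tooly yaw -74.7 tz [-0.     0.002 -1.   ] -> cm [ 32.97 -30.56  14.6 ] turn 5.0 q7 -0.02 w 0.9997452167499422
[-0.06973311  0.2114997  -0.28437796]
```

View pics/w1.png

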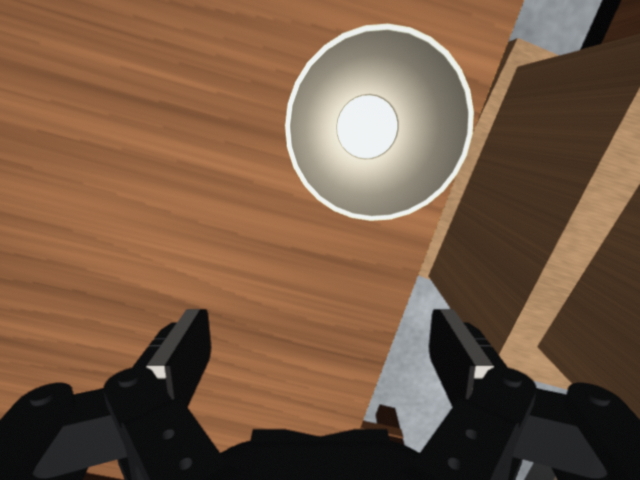

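The move was refused, so the wrist view still shows the start position: a white bowl at (380,120) and the open fingers at (190,340) and (450,340). I'll resend with full rows.

Call:
arm_command([
  {"tx": 3.3, "ty": -3.06, "tz": 0, "turn": 0},
  {"tx": 3.3, "ty": -3.06, "tz": 0, "turn": 0},
  {"tx": 3.3, "ty": -3.06, "tz": 0, "turn": 0},
  {"tx": 3.3, "ty": -3.06, "tz": 0, "turn": 0},
  {"tx": 3.3, "ty": -3.06, "tz": 0, "turn": 0},
  {"tx": 3.3, "ty": -3.06, "tz": 0, "turn": 0},
  {"tx": 3.3, "ty": -3.06, "tz": 0, "turn": 0},
  {"tx": 3.3, "ty": -3.06, "tz": 0, "turn": 0},
  {"tx": 3.3, "ty": -3.06, "tz": 0, "turn": 0},
  {"tx": 3.3, "ty": -3.06, "tz": 0, "turn": 0},
  {"tx": 0, "ty": 0, "tz": 0, "turn": 5},
  {"tx": 0, "ty": 0, "tz": 4, "turn": 0},
  {"tx": 0, "ty": 0, "tz": 4, "turn": 0},
  {"tx": 0, "ty": 0, "tz": 2, "turn": 0},
  {"tx": 0, "ty": 0, "tz": 0, "turn": 0},
  {"tx": 0, "ty": 0, "tz": 0, "turn": 0},
], claw=4.0)

```text
clock: 2.15
ee_pos: [0.4095, -0.2451, 0.132]
tool_rot: [3.128, 0.281, 0.002]
ft_force: [0.5, -0.4, 0.5]
width: 0.471
grasp_force: 0.0
```

Call:
arm_command([
  {"tx": 0, "ty": 0, "tz": 2.5, "turn": 0},
  {"tx": 0, "ty": 0, "tz": 1.5, "turn": 0},
  {"tx": 0, "ty": 0, "tz": 1.1, "turn": 0},
  {"tx": 0, "ty": 0, "tz": 0.3, "turn": 0},
  {"tx": 0, "ty": 0, "tz": 0, "turn": 0},
  {"tx": 0, "ty": 0, "tz": 0, "turn": 0},
])

```text
clock: 2.9
ee_pos: [0.4094, -0.245, 0.0778]
tool_rot: [3.128, 0.282, 0.001]
ft_force: [0.9, -0.2, -0.4]
width: 0.471
grasp_force: 0.0
```

```bash
python3 -c "
from h import *
go(.4086,-.2445,.085,-79.7);print(arm.get_obs()['ft_force'])
im,d=snap('wrist');cv2.imwrite('pics/w2.png',im)"
```

```text
pos [ 0.4094 -0.245   0.0778] tooly yaw -79.7 tz [ 0.001 -0.    -1.   ] -> cm [-0.07 -0.06 -0.72] turn -0.0 q7 -0.89 w 0.470862274657209
[ 0.87149854 -0.17026293 -0.43208801]
```

View pics/w2.png

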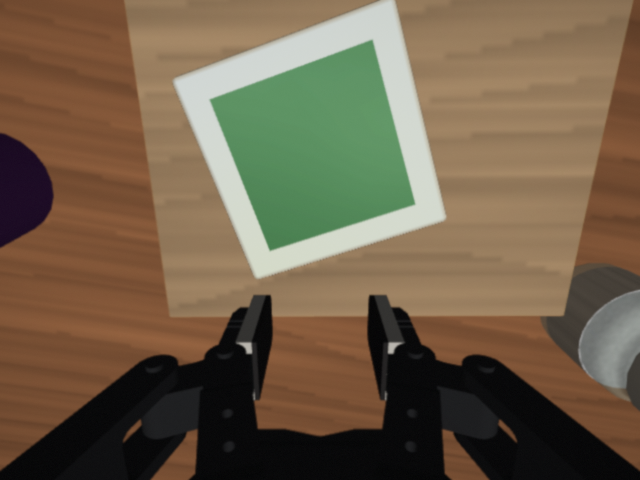

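The fingertips at (262,295) and (378,295) sit just behind the tile's near corner at (257,277). They're clear of the tile and square to the board.

Call:
arm_command([
  {"tx": 0.3, "ty": 0, "tz": 0.3, "turn": 0},
  {"tx": 0, "ty": 0, "tz": 0, "turn": 0},
  {"tx": 0, "ty": 0, "tz": 0, "turn": 0},
])

```text
clock: 3.32
ee_pos: [0.412, -0.2442, 0.0743]
tool_rot: [-3.129, -0.282, 0.0]
ft_force: [-0.2, -0.6, -0.0]
width: 0.473
grasp_force: 0.0
```

Call:
arm_command([
  {"tx": 0.6, "ty": 0, "tz": 0, "turn": 0},
  {"tx": 0.6, "ty": 0, "tz": 0, "turn": 0},
  {"tx": 0.6, "ty": 0, "tz": 0, "turn": 0},
  {"tx": 0.6, "ty": 0, "tz": 0, "turn": 0},
  {"tx": 0.6, "ty": 0, "tz": 0, "turn": 0},
  {"tx": 0.6, "ty": 0, "tz": 0, "turn": 0},
  {"tx": 0.6, "ty": 0, "tz": 0, "turn": 0},
  {"tx": 0.6, "ty": 0, "tz": 0, "turn": 0},
  {"tx": 0.6, "ty": 0, "tz": 0, "turn": 0},
  {"tx": 0.6, "ty": 0, "tz": 0, "turn": 0},
  {"tx": 0.4, "ty": 0, "tz": 0, "turn": 0},
  {"tx": 0, "ty": 0, "tz": 0, "turn": 0},
])

```text
clock: 4.82
ee_pos: [0.4756, -0.2328, 0.0744]
tool_rot: [3.129, 0.282, 0.001]
ft_force: [0.2, 0.4, 0.3]
width: 0.469
grasp_force: 0.0
```

```bash
cat > tile.py <<'E'
from h import *
im,d=snap('top');hsv=cv2.cvtColor(im,cv2.COLOR_BGR2HSV)
v,u=np.mgrid[:480,:640]
m=((hsv[...,0]>45)&(hsv[...,0]<80)&(hsv[...,1]>80)&(u>370)&(u<470)&(v>180)&(v<310))
r=cv2.minAreaRect(np.argwhere(m)[:,::-1].astype(np.float32));_,P=pts('top')
z=np.nanmedian(P[m][:,2]);c=onplane('top',[r[0]],z)[0];B=onplane('top',cv2.boxPoints(r),z)
q=c[:2]-[.5361,-.2467];print('n',m.sum(),'z',z,'tile board x,y',q@[.984,.179],q@[-.179,.984],'edge yaw',[np.degrees(np.arctan2(*(B[(i+1)%4]-B[i])[1::-1])).round(1) for i in range(4)])
p=arm.get_obs()['ee_pos'];q=p[:2]-[.5361,-.2467];print('tool board',q@[.984,.179],q@[-.179,.984],p[2])
E
python3 tile.py
```

```text
n 340 z 0.08798249684160098 tile board x,y -0.008499672527622853 0.010796141618778047 edge yaw [np.float64(-79.6), np.float64(-170.5), np.float64(100.3), np.float64(9.6)]
tool board -0.05730559159824329 0.024485214995967 0.07436181488580361
```

Call:
arm_command([
  {"tx": 0.5, "ty": 0, "tz": 0, "turn": 0},
  {"tx": 0.5, "ty": 0, "tz": 0, "turn": 0},
  {"tx": 0.5, "ty": 0, "tz": 0, "turn": 0},
  {"tx": 0.5, "ty": 0, "tz": 0, "turn": 0},
  {"tx": 0.5, "ty": 0, "tz": 0, "turn": 0},
  {"tx": 0.5, "ty": 0, "tz": 0, "turn": 0},
  {"tx": 0.5, "ty": 0, "tz": 0, "turn": 0},
  {"tx": 0.5, "ty": 0, "tz": 0, "turn": 0},
  {"tx": 0.5, "ty": 0, "tz": 0, "turn": 0},
  {"tx": 0.5, "ty": 0, "tz": 0, "turn": 0},
  {"tx": 0.5, "ty": 0, "tz": 0, "turn": 0},
  {"tx": 0.5, "ty": 0, "tz": 0, "turn": 0},
  {"tx": 0.7, "ty": 0, "tz": 0, "turn": 0},
  {"tx": 0.6, "ty": 0, "tz": 0.15, "turn": 0},
  {"tx": 0.6, "ty": 0, "tz": 0.15, "turn": 0},
  {"tx": 0.6, "ty": 0, "tz": 0.15, "turn": 0},
  {"tx": 0.6, "ty": 0, "tz": 0.15, "turn": 0},
  {"tx": 0, "ty": 0, "tz": 0, "turn": 0},
])

```text
clock: 7.12
ee_pos: [0.5652, -0.2163, 0.0681]
tool_rot: [-3.129, -0.283, -0.001]
ft_force: [-0.6, -0.4, 1.2]
width: 0.468
grasp_force: 0.0
```

```bash
python3 tile.py
```

```text
n 231 z 0.06466724011966574 tile board x,y 0.08326753512592601 0.011877151831037373 edge yaw [np.float64(-77.6), np.float64(-168.6), np.float64(102.3), np.float64(11.6)]
tool board 0.0336669632441303 0.024690977077932108 0.06816731685478486
```

Call:
arm_command([
  {"tx": 0.4, "ty": 0, "tz": 0.1, "turn": 0},
  {"tx": 0.4, "ty": 0, "tz": 0.1, "turn": 0},
  {"tx": 0.4, "ty": 0, "tz": 0.1, "turn": 0},
  {"tx": 0.3, "ty": 0, "tz": 0.1, "turn": 0},
  {"tx": 0.2, "ty": 0, "tz": 0, "turn": 0},
  {"tx": 0, "ty": 0, "tz": 0, "turn": 0},
])

```text
clock: 7.92
ee_pos: [0.5815, -0.2135, 0.0643]
tool_rot: [3.129, 0.282, 0.001]
ft_force: [0.0, -0.9, 0.7]
width: 0.468
grasp_force: 0.0
```

```bash
python3 tile.py
```

```text
n 206 z 0.05953371607515634 tile board x,y 0.09977041521256887 0.012461643980672848 edge yaw [np.float64(-77.6), np.float64(-168.6), np.float64(102.3), np.float64(11.6)]
tool board 0.05052410715985661 0.024472188595697712 0.06437250419868096
```

No cleat contact yet, so I'll keep nudging.

Call:
arm_command([
  {"tx": 0.2, "ty": 0, "tz": 0.05, "turn": 0},
  {"tx": 0.2, "ty": 0, "tz": 0, "turn": 0},
  {"tx": 0, "ty": 0, "tz": 0, "turn": 0},
  {"tx": 0, "ty": 0, "tz": 0, "turn": 0},
])

```text
clock: 8.48
ee_pos: [0.5854, -0.2129, 0.0639]
tool_rot: [3.129, 0.282, 0.001]
ft_force: [0.0, 0.4, 0.3]
width: 0.471
grasp_force: 0.0
```

Call:
arm_command([
  {"tx": 0.2, "ty": 0, "tz": 0.05, "turn": 0},
  {"tx": 0, "ty": 0, "tz": 0, "turn": 0},
  {"tx": 0, "ty": 0, "tz": 0, "turn": 0},
])

```text
clock: 8.85
ee_pos: [0.5871, -0.2126, 0.0633]
tool_rot: [3.129, 0.281, 0.0]
ft_force: [-1.1, -0.5, -0.7]
width: 0.47
grasp_force: 0.2
```

```bash
python3 tile.py
```

```text
n 197 z 0.0591192801750311 tile board x,y 0.1053083432475941 0.012169654870304645 edge yaw [np.float64(-77.6), np.float64(-168.6), np.float64(102.3), np.float64(11.6)]
tool board 0.05631707951972882 0.024420449961533874 0.06331729504943018
```

Call:
arm_command([
  {"tx": 0.2, "ty": 0, "tz": 0.03, "turn": 0},
  {"tx": 0.1, "ty": 0, "tz": 0.03, "turn": 0},
  {"tx": 0, "ty": 0, "tz": 0, "turn": 0},
  {"tx": 0, "ty": 0, "tz": 0, "turn": 0},
])

```text
clock: 9.4
ee_pos: [0.5875, -0.2126, 0.063]
tool_rot: [-3.129, -0.28, 0.008]
ft_force: [-7.3, -0.4, 7.9]
width: 0.466
grasp_force: 4.3
```

```bash
python3 tile.py
```

```text
n 190 z 0.05868932613074662 tile board x,y 0.10471839649770408 0.011747323736234152 edge yaw [np.float64(-77.6), np.float64(-168.6), np.float64(102.3), np.float64(11.6)]
tool board 0.056624078390892306 0.024294122104682216 0.0630487359669815
```

Call:
arm_command([
  {"tx": -0.5, "ty": 0, "tz": 0, "turn": 0},
  {"tx": -1.5, "ty": 0, "tz": -1, "turn": 0},
  {"tx": 0, "ty": 0, "tz": -5, "turn": 0},
  {"tx": -4, "ty": 0, "tz": -4, "turn": 0},
  {"tx": -5, "ty": 0, "tz": -3, "turn": 0},
  {"tx": -5, "ty": 0, "tz": -3, "turn": 0},
  {"tx": -3, "ty": 0, "tz": 0, "turn": 0},
  {"tx": 0, "ty": 0, "tz": 0, "turn": 0},
], claw=6.5)

```text
clock: 10.45
ee_pos: [0.4004, -0.2466, 0.2238]
tool_rot: [3.129, 0.276, 0.0]
ft_force: [0.0, 0.7, 0.1]
width: 0.757
grasp_force: 0.0
```

```bash
python3 tile.py; python3 -c "
from h import *
go(.485,.129,.30,25.0-90)
im=load('top')[0];cv2.imwrite('pics/t2.png',cv2.resize(im[175:315,365:525],None,fx=4,fy=4,interpolation=cv2.INTER_CUBIC))"
```

```text
n 380 z 0.06144821421644264 tile board x,y 0.10350963079664759 0.010741858799080501 edge yaw [np.float64(-79.1), np.float64(-170.1), np.float64(100.8), np.float64(10.1)]
tool board -0.1314276492139608 0.024384456304310295 0.2235733975246894
pos [ 0.4025 -0.2462  0.2236] tooly yaw -79.8 tz [ 0.002 -0.001 -1.   ] -> cm [ 14.77 -35.46  -7.65] turn -14.8 q7 -0.87 w 0.7648432860460256
```

View pics/t2.png

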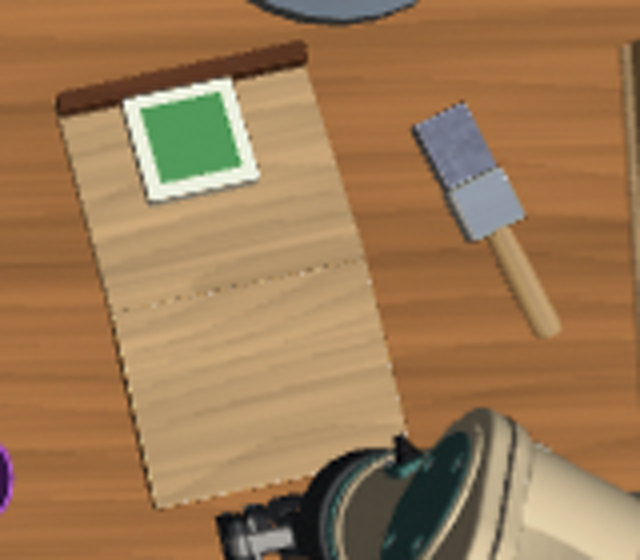

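The tile now lies flush along the cleat, its top edge running from (125,100) to (230,80), parallel to the cleat. Next is the dipper.

Call:
arm_command([
  {"tx": 0, "ty": 0, "tz": -4, "turn": 0},
  {"tx": 0, "ty": 0, "tz": -4, "turn": 0},
  {"tx": 2.11, "ty": -5.07, "tz": 0, "turn": 0},
  {"tx": 2.11, "ty": -5.07, "tz": 0, "turn": 0},
  {"tx": 2.11, "ty": -5.07, "tz": 0, "turn": 0},
  {"tx": 2.11, "ty": -5.07, "tz": 0, "turn": 0},
  {"tx": 2.11, "ty": -5.07, "tz": 0, "turn": 0},
  {"tx": 2.11, "ty": -5.07, "tz": 0, "turn": 0},
  {"tx": 2.11, "ty": -5.07, "tz": 0, "turn": 0},
  {"tx": 0, "ty": 0, "tz": 0, "turn": -7.4},
  {"tx": 0, "ty": 0, "tz": 0, "turn": -7.4},
  {"tx": 0, "ty": 0, "tz": 0, "turn": 0},
  {"tx": 0, "ty": 0, "tz": 0, "turn": 0},
])

```text
clock: 12.12
ee_pos: [0.4853, 0.13, 0.3026]
tool_rot: [-3.067, -0.679, -0.0]
ft_force: [1.1, 0.4, -0.4]
width: 0.762
grasp_force: 0.0
```

```bash
python3 - <<'E'
from h import *
go(.485,.129,.156,25-90)
im,d=snap('wrist');cv2.imwrite('pics/w3.png',im)
im,P=pts('wrist')
v,u=np.mgrid[:480,:640]
near=(np.abs(P[...,0]-.485)<.08)&(np.abs(P[...,1]-.129)<.08)
q=P[near&(P[...,2]>.195)&(P[...,2]<.215)];r=cv2.minAreaRect(q[:,:2].astype(np.float32));print('hook',len(q),q.mean(0),r)
b=P[(P[...,2]>.235)&(P[...,2]<.25)&(P[...,0]>.56)&(P[...,0]<.68)];print('bar',len(b))
if len(b)>20:
    r=cv2.minAreaRect(b[:,:2].astype(np.float32));print(r,np.median(b[:,2]))
E
```

```text
pos [0.4853 0.13   0.3026] tooly yaw -65.0 tz [ 0.  0. -1.] -> cm [-0.07  0.08 14.66] turn -0.0 q7 -1.52 w 0.7624430920928151
hook 1528 [0.5052744  0.13795462 0.20827234] ((0.5040369629859924, 0.1373085230588913), (0.04445155709981918, 0.013865180313587189), 24.87771224975586)
bar 4569
((0.6318753361701965, 0.10402451455593109), (0.01493566669523716, 0.10629167407751083), 17.585344314575195) 0.24437371955926707
```

View pics/w3.png

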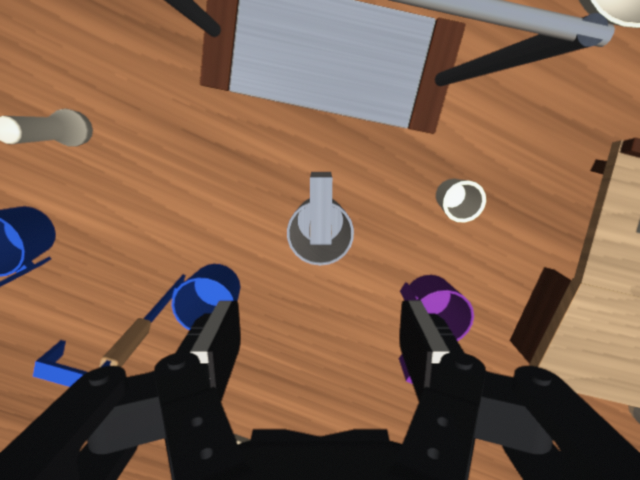

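The dipper's hook at (320,205) is centred and square between the fingers. I'll descend and grip high on the wooden handle.

Call:
arm_command([
  {"tx": 0, "ty": 0.1, "tz": 2, "turn": 0},
  {"tx": 0, "ty": 0, "tz": 4, "turn": 0},
  {"tx": 0, "ty": 0, "tz": 4, "turn": 0},
  {"tx": 0, "ty": 0, "tz": 3, "turn": 0},
  {"tx": 0, "ty": 0, "tz": 1.6, "turn": 0},
  {"tx": 0, "ty": 0, "tz": 0, "turn": 0},
  {"tx": 0, "ty": 0, "tz": 0, "turn": 0},
], claw=5.0)

```text
clock: 13.05
ee_pos: [0.4862, 0.1289, 0.1574]
tool_rot: [-3.067, -0.681, -0.002]
ft_force: [0.7, -0.5, -0.1]
width: 0.58
grasp_force: 0.0
```

Call:
arm_command([
  {"tx": 0, "ty": 0, "tz": 0, "turn": 0},
  {"tx": 0, "ty": 0, "tz": 0, "turn": 0},
  {"tx": 0, "ty": 0, "tz": 0, "turn": 0},
  {"tx": 0, "ty": 0, "tz": 0, "turn": 0},
  {"tx": 0, "ty": 0, "tz": 0, "turn": 0},
  {"tx": 0, "ty": 0, "tz": 0, "turn": 0},
], claw=0.5, squeeze=50)

```text
clock: 13.8
ee_pos: [0.4863, 0.1292, 0.1575]
tool_rot: [-3.066, -0.682, -0.003]
ft_force: [0.6, 0.9, 5.7]
width: 0.178
grasp_force: 49.6
```

Call:
arm_command([
  {"tx": 0, "ty": 0, "tz": -0.5, "turn": 0},
  {"tx": 0, "ty": 0, "tz": -1, "turn": 0},
  {"tx": 0, "ty": 0, "tz": -1.5, "turn": 0},
  {"tx": 0, "ty": 0, "tz": -2, "turn": 0},
  {"tx": 0, "ty": 0, "tz": -2, "turn": 0},
  {"tx": 0, "ty": 0, "tz": -1.5, "turn": 0},
  {"tx": 0, "ty": 0, "tz": -0.5, "turn": 0},
  {"tx": 0, "ty": 0, "tz": 0, "turn": 3},
  {"tx": 0, "ty": 0, "tz": 0, "turn": 5},
  {"tx": 0, "ty": 0, "tz": 0, "turn": 3},
  {"tx": 0, "ty": 0, "tz": 0, "turn": 0},
  {"tx": 0, "ty": 0, "tz": 0, "turn": 0},
])

```text
clock: 15.3
ee_pos: [0.4854, 0.1287, 0.2466]
tool_rot: [3.118, 0.387, -0.001]
ft_force: [-0.3, -0.0, -3.0]
width: 0.182
grasp_force: 48.8
```

```bash
python3 - <<'E'
from h import *
go(.6,.17,.25,13.8-90);print(arm.get_obs()['ft_force'],arm.get_obs()['wrist_torque'])
im,d=snap('side');cv2.imwrite('pics/s3.png',cv2.resize(im[150:390,200:480],None,fx=2.5,fy=2.5,interpolation=cv2.INTER_CUBIC))
snap('wrist')
im,P=pts('wrist')
b=P[(P[...,2]>.232)&(P[...,2]<.252)&(P[...,0]>.56)&(P[...,0]<.68)]
z=b[:,2];b=b[(b[:,2]>.238)];vx,vy,x0,y0=cv2.fitLine(b[:,:2].astype(np.float32),cv2.DIST_HUBER,0,.01,.01).ravel();print('bar wrist',len(b),x0,y0,np.degrees(np.arctan2(vy,vx)),b.min(0),b.max(0))
E
```

```text
pos [0.4854 0.1287 0.2466] tooly yaw -75.9 tz [-0. -0. -1.] -> cm [12.12 -1.2  -0.34] turn 0.3 q7 -1.7 w 0.18249734337118542
[-0.28473744 -0.01166885 -3.01043076] [ 0.03366005 -0.0611855  -0.03663411]Traceback (most recent call last):
  File "<stdin>", line 7, in <module>
cv2.error: OpenCV(4.12.0) /io/opencv/modules/imgproc/src/linefit.cpp:50: error: (-215:Assertion failed) count > 0 in function 'fitLine2D_wods'
```

View pics/s3.png

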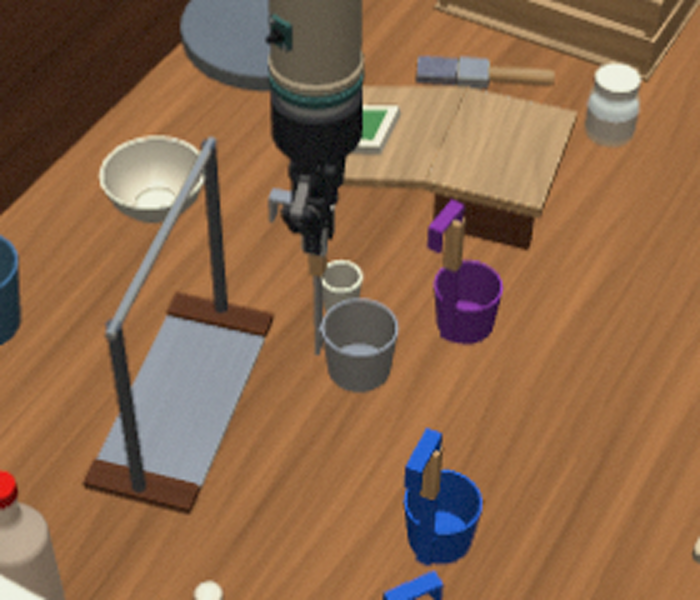

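The dipper is held upright, its cup at (360,340) and hook at (285,205), facing the rail whose ends are at (112,327) and (210,145).

Call:
arm_command([
  {"tx": 1, "ty": 0, "tz": 0, "turn": 0},
  {"tx": 2, "ty": 0, "tz": 0, "turn": 0},
  {"tx": 3, "ty": 0, "tz": 0, "turn": 0},
  {"tx": 3, "ty": 0, "tz": 0, "turn": 0},
  {"tx": 1.5, "ty": 0, "tz": 0, "turn": 0},
  {"tx": 0.5, "ty": 0, "tz": 0, "turn": 0},
  {"tx": 0, "ty": 0, "tz": 0, "turn": 0},
  {"tx": 0, "ty": 0, "tz": 0, "turn": 0},
])

```text
clock: 16.4
ee_pos: [0.5916, 0.1553, 0.2467]
tool_rot: [3.118, 0.385, -0.001]
ft_force: [-0.1, -0.9, -4.0]
width: 0.182
grasp_force: 48.8
```

```bash
python3 - <<'E'
from h import *
o=arm.get_obs();print(o['ee_pos'],o['ft_force'])
im,d=snap('side');im1=im[150:330,220:400]
im,d=snap('wrist')
c=np.zeros((480,800,3),np.uint8);c[:480,:480]=cv2.resize(im1,(480,480));c[:240,480:]=cv2.resize(im,(320,240));cv2.imwrite('pics/m4.png',c)
E
```

```text
[0.59157041 0.15534506 0.24669826] [-0.14189124 -0.88897663 -3.98371565]
```

View pics/m4.png

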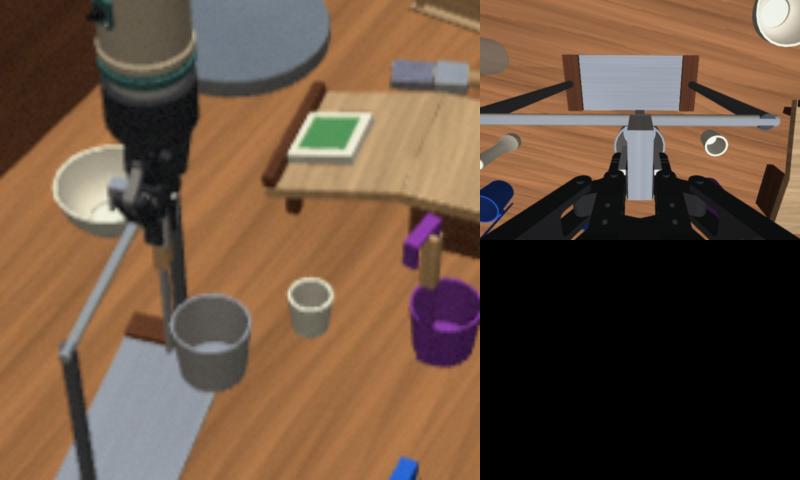

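The rail is level in the wrist view, so the yaw matches. The hook tip reaches over it at (640,115). I'll measure bar and hook in tool coordinates.

```bash
python3 - <<'E'
from h import *
im,P=pts('wrist');o=arm.get_obs();R=cv2.Rodrigues(np.array(o['tool_rot']))[0]
T=(P-o['ee_pos'])@R
Z=P[...,2]
v,u=np.mgrid[:480,:640]
b=(Z>.236)&(Z<.252)&(v>220)&(v<265)
for a,c in((60,200),(380,520)):
    q=T[b&(u>a)&(u<c)];print('bar tool x',len(q),np.percentile(q[:,0],[2,50,98]).round(4),'y',np.median(q[:,1]).round(3),'top z',np.percentile(P[b&(u>a)&(u<c)][:,2],95))
h=(Z>.275)&(Z<.31)&(u>285)&(u<355);q=T[h];print('hook',len(q),np.percentile(q[:,0],[1,50,99]).round(4),np.percentile(q[:,1],[1,99]).round(4))
for x in(0,.01,.02,.03,.04):
    s=h&(abs(T[...,0]-x)<.003)
    if s.any():print(x,np.median(Z[s]).round(4))
E
```

```text
bar tool x 3214 [0.0261 0.0314 0.0349] y -0.075 top z 0.2459531535051964
bar tool x 3268 [0.0252 0.0308 0.0343] y 0.053 top z 0.2459917081983661
hook 9926 [-0.0084  0.0212  0.0426] [-0.0093  0.0109]
0 0.2973
0.01 0.2974
0.02 0.2977
0.03 0.2977
0.04 0.296
```

Call:
arm_command([
  {"tx": 0.2, "ty": 0, "tz": 0, "turn": 0},
  {"tx": 0, "ty": 0, "tz": 0.8, "turn": 0},
  {"tx": 0, "ty": 0, "tz": 1, "turn": 0},
  {"tx": 0, "ty": 0, "tz": 1, "turn": 0},
  {"tx": 0, "ty": 0, "tz": 1, "turn": 0},
  {"tx": 0, "ty": 0, "tz": 0.6, "turn": 0},
  {"tx": 0, "ty": 0, "tz": 0, "turn": 0},
  {"tx": 0, "ty": 0, "tz": 0, "turn": 0},
])

```text
clock: 17.5
ee_pos: [0.5945, 0.1561, 0.2031]
tool_rot: [-3.118, -0.385, -0.001]
ft_force: [-0.7, -0.1, -3.4]
width: 0.18
grasp_force: 48.8
```

Call:
arm_command([
  {"tx": 0, "ty": 0, "tz": 0.2, "turn": 0},
  {"tx": 0, "ty": 0, "tz": 0.1, "turn": 0},
  {"tx": 0, "ty": 0, "tz": 0, "turn": 0},
  {"tx": 0, "ty": 0, "tz": 0, "turn": 0},
])

```text
clock: 18.0
ee_pos: [0.5942, 0.156, 0.1998]
tool_rot: [3.118, 0.385, 0.0]
ft_force: [0.6, 0.1, -2.8]
width: 0.177
grasp_force: 48.8
```

Call:
arm_command([
  {"tx": 0, "ty": 0, "tz": 0.15, "turn": 0},
  {"tx": 0, "ty": 0, "tz": 0.1, "turn": 0},
  {"tx": 0, "ty": 0, "tz": 0, "turn": 0},
  {"tx": 0, "ty": 0, "tz": 0, "turn": 0},
])

```text
clock: 18.5
ee_pos: [0.5946, 0.1561, 0.1981]
tool_rot: [-3.118, -0.385, -0.002]
ft_force: [-2.2, -1.3, 5.9]
width: 0.177
grasp_force: 49.9
```

The rail carries about 9 N with the grip still firm. I'll bring the lip up to the bar with a lighter grip, then ease along the arc.

Call:
arm_command([
  {"tx": 0, "ty": 0, "tz": -0.1, "turn": 0},
  {"tx": -0.2, "ty": 0, "tz": 0, "turn": 0},
  {"tx": -0.2, "ty": 0, "tz": 0, "turn": 0},
  {"tx": 0, "ty": 0, "tz": 0, "turn": 0},
  {"tx": 0, "ty": 0, "tz": 0, "turn": 0},
], squeeze=20)

```text
clock: 19.12
ee_pos: [0.5906, 0.1551, 0.1984]
tool_rot: [-3.118, -0.385, -0.001]
ft_force: [3.1, 1.1, 1.4]
width: 0.18
grasp_force: 49.3
```

Call:
arm_command([
  {"tx": 0.06, "ty": 0, "tz": 0.08, "turn": 0},
  {"tx": 0.06, "ty": 0, "tz": 0.08, "turn": 0},
  {"tx": 0.06, "ty": 0, "tz": 0.08, "turn": 0},
  {"tx": 0.06, "ty": 0, "tz": 0.08, "turn": 0},
  {"tx": 0.06, "ty": 0, "tz": 0.08, "turn": 0},
  {"tx": 0, "ty": 0, "tz": 0, "turn": 0},
  {"tx": 0, "ty": 0, "tz": 0, "turn": 0},
])

```text
clock: 20.0
ee_pos: [0.593, 0.1556, 0.1955]
tool_rot: [3.118, 0.385, 0.0]
ft_force: [-2.0, -1.3, 9.2]
width: 0.176
grasp_force: 51.1
```

```bash
cat > tilt.py <<'E'
from h import *
o=arm.get_obs();print(o['ee_pos'],o['ft_force'].round(1),o['grasp_force'],o['clock'])
snap('wrist');im,P=pts('wrist');R=cv2.Rodrigues(np.array(o['tool_rot']))[0]
T=(P-o['ee_pos'])@R;Z=P[...,2]
v,u=np.mgrid[:480,:640]
h=(Z>.235)&(Z<.29)&(abs(T[...,1])<.005)&(T[...,0]>-.005)&(T[...,0]<.06)
q=np.c_[T[h][:,0],Z[h]].astype(np.float32)
for x in np.arange(0,.056,.008):
    s=abs(q[:,0]-x)<.003
    if s.any():print(round(x,3),np.median(q[s,1]).round(4),s.sum())
w=q[(q[:,0]>.0)&(q[:,0]<.034)];k=np.polyfit(w[:,0],w[:,1],1);print('tilt',np.degrees(np.arctan(k[0])),'tip',np.percentile(q[:,0],99))
b=(Z>.236)&(Z<.252)&(abs(T[...,1])>.04)&(T[...,0]>0)&(T[...,0]<.06);print('bar x',np.percentile(T[b][:,0],[2,98]))
E
python3 tilt.py
```

```text
[0.5930489  0.15556737 0.19549602] [-2.  -1.3  9.2] 51.131694316864014 20.0
0.0 0.2469 534
0.008 0.2744 2309
0.016 0.2482 632
0.024 0.2489 688
0.032 0.2496 767
0.04 0.2463 1276
tilt -31.028969980497077 tip 0.040856518
bar x [0.02366279 0.03365305]
```

Call:
arm_command([
  {"tx": 0, "ty": 0, "tz": 0, "turn": 0},
  {"tx": 0, "ty": 0, "tz": 0, "turn": 0},
  {"tx": 0, "ty": 0, "tz": 0, "turn": 0},
], claw=0.5, squeeze=20)

```text
clock: 20.42
ee_pos: [0.593, 0.1556, 0.1955]
tool_rot: [3.118, 0.385, 0.0]
ft_force: [-3.0, 0.2, 9.3]
width: 0.178
grasp_force: 51.1
```

```bash
sed -i "s/^w=.*/w=q[(q[:,0]>.012)\&(q[:,0]<.034)\&(q[:,1]<.27)];k=np.polyfit(w[:,0],w[:,1],1);print('tilt',np.degrees(np.arctan(k[0])),'tip',np.percentile(q[:,0],99))/" tilt.py; python3 tilt.py
```

```text
[0.59300672 0.15561469 0.19545796] [-3.   0.2  9.3] 51.13276541233063 20.425
0.0 0.2468 549
0.008 0.2742 2321
0.016 0.2482 635
0.024 0.2488 689
0.032 0.2496 763
0.04 0.2464 1265
tilt 4.911695249586134 tip 0.04085742
bar x [0.02374003 0.03363464]
```

Call:
arm_command([
  {"tx": 0.03, "ty": 0, "tz": 0.08, "turn": 0},
  {"tx": 0.03, "ty": 0, "tz": 0.08, "turn": 0},
  {"tx": 0.04, "ty": 0, "tz": 0.08, "turn": 0},
  {"tx": 0.05, "ty": 0, "tz": 0.08, "turn": 0},
  {"tx": 0.05, "ty": 0, "tz": 0.08, "turn": 0},
  {"tx": 0, "ty": 0, "tz": 0, "turn": 0},
  {"tx": 0, "ty": 0, "tz": 0, "turn": 0},
])

```text
clock: 21.35
ee_pos: [0.596, 0.1563, 0.1924]
tool_rot: [-3.118, -0.385, -0.004]
ft_force: [-1.9, -0.8, 12.4]
width: 0.177
grasp_force: 52.4
```

```bash
python3 tilt.py
```

```text
[0.59598492 0.15631622 0.19243813] [-1.9 -0.8 12.4] 52.42861211299896 21.35
0.0 0.2447 504
0.008 0.2714 2252
0.016 0.2477 610
0.024 0.2491 687
0.032 0.2505 767
0.04 0.2413 900
tilt 10.317479589254368 tip 0.038951114
bar x [0.01170038 0.03080097]
```

Call:
arm_command([
  {"tx": 0.03, "ty": 0, "tz": 0.08, "turn": 0},
  {"tx": 0.03, "ty": 0, "tz": 0.08, "turn": 0},
  {"tx": 0.03, "ty": 0, "tz": 0.08, "turn": 0},
  {"tx": 0.03, "ty": 0, "tz": 0.08, "turn": 0},
  {"tx": 0.03, "ty": 0, "tz": 0.08, "turn": 0},
  {"tx": 0, "ty": 0, "tz": 0, "turn": 0},
  {"tx": 0, "ty": 0, "tz": 0, "turn": 0},
])

```text
clock: 22.28
ee_pos: [0.5987, 0.1571, 0.1899]
tool_rot: [-3.117, -0.385, -0.01]
ft_force: [-1.3, -1.4, 19.4]
width: 0.175
grasp_force: 54.4
```

```bash
python3 tilt.py
```

```text
[0.59869649 0.15708934 0.18988542] [-1.3 -1.4 19.4] 54.3854284286499 22.275
0.0 0.2433 466
0.008 0.269 2213
0.016 0.2476 594
0.024 0.2497 673
0.032 0.2506 1355
0.04 0.2364 169
tilt 11.548262644575917 tip 0.037344642
bar x [0.01155197 0.02819777]
```

Call:
arm_command([
  {"tx": 0.03, "ty": 0, "tz": 0.08, "turn": 0},
  {"tx": 0.03, "ty": 0, "tz": 0.08, "turn": 0},
  {"tx": 0.03, "ty": 0, "tz": 0.08, "turn": 0},
  {"tx": 0.03, "ty": 0, "tz": 0.08, "turn": 0},
  {"tx": 0, "ty": 0, "tz": 0, "turn": 0},
  {"tx": 0, "ty": 0, "tz": 0, "turn": 0},
])

```text
clock: 23.08
ee_pos: [0.6012, 0.1576, 0.1878]
tool_rot: [-3.117, -0.384, -0.014]
ft_force: [-1.5, -1.2, 22.6]
width: 0.177
grasp_force: 56.0
```

```bash
sed -i 's/(q\[:,0\]>.012)&(q\[:,0\]<.034)/(q[:,0]>.012)\&(q[:,0]<.027)/' tilt.py; python3 tilt.py
```

```text
[0.60117017 0.15760814 0.18783555] [-1.5 -1.2 22.6] 55.9894198179245 23.075
0.0 0.2425 425
0.008 0.2669 2217
0.016 0.248 575
0.024 0.2508 669
0.032 0.247 1912
0.04 0.2355 1
tilt 18.720684721492173 tip 0.035954915
bar x [0.01140159 0.02582949]
```

Call:
arm_command([
  {"tx": 0.02, "ty": 0, "tz": 0.08, "turn": 0},
  {"tx": 0.02, "ty": 0, "tz": 0.08, "turn": 0},
  {"tx": 0, "ty": 0, "tz": 0.05, "turn": 0},
  {"tx": 0, "ty": 0, "tz": 0, "turn": 0},
  {"tx": 0, "ty": 0, "tz": 0, "turn": 0},
])

```text
clock: 23.75
ee_pos: [0.6022, 0.1579, 0.187]
tool_rot: [-3.117, -0.384, -0.017]
ft_force: [-2.0, -2.1, 29.2]
width: 0.176
grasp_force: 57.3
```

```bash
python3 tilt.py
```

```text
[0.6021977  0.15791418 0.1869643 ] [-2.  -2.1 29.2] 57.34989881515503 23.75
0.0 0.2421 408
0.008 0.2661 2161
0.016 0.2482 561
0.024 0.2512 657
0.032 0.2458 2077
tilt 20.356030394242524 tip 0.0354371
bar x [0.0113829  0.02485721]
```

Call:
arm_command([
  {"tx": 0, "ty": 0, "tz": -0.1, "turn": 0},
  {"tx": 0, "ty": 0, "tz": -0.1, "turn": 0},
  {"tx": 0, "ty": 0, "tz": 0, "turn": 0},
])

```text
clock: 24.18
ee_pos: [0.6019, 0.1578, 0.1873]
tool_rot: [-3.117, -0.384, -0.015]
ft_force: [1.7, -0.2, 19.6]
width: 0.179
grasp_force: 55.7
```

```bash
python3 tilt.py
```

```text
[0.6019344  0.15783224 0.18726019] [ 1.7 -0.2 19.6] 55.69704830646515 24.175
0.0 0.2424 408
0.008 0.2664 2187
0.016 0.2483 571
0.024 0.2513 662
0.032 0.2462 2065
tilt 19.860053807761453 tip 0.035701
bar x [0.0113767  0.02512752]
```

Unloading works as expected. I'll do it once more, then open gently.

Call:
arm_command([
  {"tx": 0, "ty": 0, "tz": -0.1, "turn": 0},
  {"tx": 0, "ty": 0, "tz": -0.1, "turn": 0},
  {"tx": 0, "ty": 0, "tz": 0, "turn": 0},
])

```text
clock: 24.6
ee_pos: [0.6002, 0.1574, 0.187]
tool_rot: [-3.117, -0.385, -0.008]
ft_force: [0.8, -0.1, 9.8]
width: 0.178
grasp_force: 54.4
```

Call:
arm_command([
  {"tx": 0, "ty": 0, "tz": 0, "turn": 0},
  {"tx": 0, "ty": 0, "tz": 0, "turn": 0},
  {"tx": 0, "ty": 0, "tz": 0, "turn": 0},
  {"tx": 0, "ty": 0, "tz": 0, "turn": 0},
], claw=1.6)

```text
clock: 25.1
ee_pos: [0.5975, 0.1568, 0.1844]
tool_rot: [3.118, 0.385, -0.003]
ft_force: [-0.1, -0.0, -0.5]
width: 0.189
grasp_force: 0.2
```

```bash
python3 tilt.py
```

```text
[0.59751807 0.15678942 0.18437215] [-0.1 -0.  -0.5] 0.21515994798392057 25.1
0.0 0.2407 401
0.008 0.2633 2155
0.016 0.2471 550
0.024 0.2502 665
0.032 0.2497 1739
0.04 0.2371 434
tilt 18.314364477758588 tip 0.03830493
bar x [0.01121187 0.02899966]
```

Call:
arm_command([
  {"tx": 0, "ty": 0, "tz": 0, "turn": 0},
  {"tx": 0, "ty": 0, "tz": 0, "turn": 0},
  {"tx": 0, "ty": 0, "tz": 0, "turn": 0},
  {"tx": 0, "ty": 0, "tz": 0, "turn": 0},
], claw=2.2)

```text
clock: 25.65
ee_pos: [0.5982, 0.157, 0.185]
tool_rot: [-3.118, -0.385, -0.0]
ft_force: [-0.4, 0.0, 0.6]
width: 0.259
grasp_force: 0.0
```

```bash
python3 tilt.py; python3 tilt.py | tail -2
```

```text
[0.59816683 0.1570335  0.18496823] [-0.4  0.   0.6] 0.0 25.65
0.0 0.241 410
0.008 0.2641 2189
0.016 0.2473 554
0.024 0.2505 656
0.032 0.2488 1833
0.04 0.2364 243
tilt 20.299770769324713 tip 0.03769817
bar x [0.01118094 0.02840658]
tilt 19.549753898093247 tip 0.037595153
bar x [0.01119828 0.02840328]
```

Call:
arm_command([
  {"tx": 0, "ty": 0, "tz": 0, "turn": 0},
  {"tx": 0, "ty": 0, "tz": 0, "turn": 0},
  {"tx": 0, "ty": 0, "tz": 0, "turn": 0},
  {"tx": -0.2, "ty": 0, "tz": -0.5, "turn": 0},
  {"tx": 0, "ty": 0, "tz": -1.5, "turn": 0},
  {"tx": 0, "ty": 0, "tz": -2.5, "turn": 0},
  {"tx": 0, "ty": 0, "tz": -3, "turn": 0},
  {"tx": 0, "ty": 0, "tz": -3, "turn": 0},
  {"tx": 0, "ty": 0, "tz": -3, "turn": 0},
  {"tx": -3, "ty": 0, "tz": -2, "turn": 0},
  {"tx": -4, "ty": 0, "tz": 0, "turn": 0},
  {"tx": -4, "ty": 0, "tz": 0, "turn": 0},
  {"tx": 0, "ty": 0, "tz": 0, "turn": 0},
  {"tx": 0, "ty": 0, "tz": 0, "turn": 0},
  {"tx": 0, "ty": 0, "tz": 0, "turn": 0},
  {"tx": 0, "ty": 0, "tz": 0, "turn": 0},
], claw=4.0)

```text
clock: 27.75
ee_pos: [0.4902, 0.13, 0.3397]
tool_rot: [-3.118, -0.385, 0.0]
ft_force: [0.3, -0.9, 0.6]
width: 0.475
grasp_force: 0.0
```

```bash
python3 tile.py; python3 - <<'E'
from h import *
im,d=snap('side');print(arm.get_obs()['clock'],arm.get_obs()['ft_force'])
a,_=snap('side');print('diff',(cv2.absdiff(a,im).max(2)>25).sum())
cv2.imwrite('pics/s5.png',cv2.resize(im[150:390,200:480],None,fx=2.5,fy=2.5,interpolation=cv2.INTER_CUBIC))
E
```

```text
n 380 z 0.06095436131859178 tile board x,y 0.10355982399583286 0.010641837352637133 edge yaw [np.float64(-79.1), np.float64(-170.1), np.float64(100.8), np.float64(10.1)]
tool board 0.022040745402461884 0.3788455397431682 0.33964771240854713
27.85 [ 0.31835235  0.76297254 -0.08569955]
diff 23
```

View pics/s5.png

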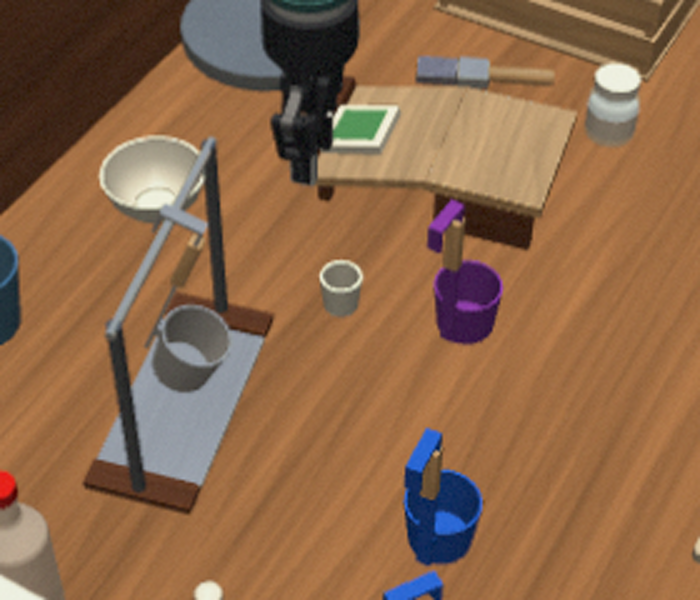

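The dipper hangs on the rail at its natural slant, with its hook at (185,215) and cup at (190,345). The tile lies against the cleat. I'll let it settle for a moment and hand in.

Call:
arm_command([
  {"tx": 0, "ty": 0, "tz": 0, "turn": 0},
  {"tx": 0, "ty": 0, "tz": 0, "turn": 0},
  {"tx": 0, "ty": 0, "tz": 0, "turn": 0},
  {"tx": 0, "ty": 0, "tz": 0, "turn": 0},
  {"tx": 0, "ty": 0, "tz": 0, "turn": 0},
  {"tx": 0, "ty": 0, "tz": 0, "turn": 0},
  {"tx": 0, "ty": 0, "tz": 0, "turn": 0},
  {"tx": 0, "ty": 0, "tz": 0, "turn": 0},
  {"tx": 0, "ty": 0, "tz": 0, "turn": 0},
  {"tx": 0, "ty": 0, "tz": 0, "turn": 0},
  {"tx": 0, "ty": 0, "tz": 0, "turn": 0},
  {"tx": 0, "ty": 0, "tz": 0, "turn": 0},
])

```text
clock: 29.4
ee_pos: [0.4895, 0.1298, 0.3399]
tool_rot: [-3.118, -0.385, -0.0]
ft_force: [0.3, 0.2, 0.3]
width: 0.466
grasp_force: 0.0
```

```bash
python3 -c "
from h import *
a,_=snap('side');b,_=snap('side');print('diff',(cv2.absdiff(a,b).max(2)>25).sum())
print(arm.finish_job())"
```

```text
diff 4
the job is handed in; nothing more can be done
None
```

I handed the job in at about 30 s on the clock: the dipper hangs still on the rail at about 20 degrees and the tile lies flush against the cleat, but finish_job returned no verdict.

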